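# Unload a housing from the cross-drilling machine with the sprung catch wedged open

## Robot

A 6-joint arm with a two-finger parallel gripper is mounted at the origin on the work surface. World frame = base frame: x ahead of the robot, y to its left, z up, the work surface at z = 0. Lengths are in mm, angles in rad, forces in N, time in s.
With the tool pointing down it reaches from about 300 to 775 mm from the base axis. Payload 14.6 kg.
Tool frame: the origin (TCP) lies on the centre line of the jaws, within the pads' length; the fingertips stand ahead of it and the grasp point (between the pads) is the TCP (manip.tip_reach is the z of the fingertips in the tool frame, in mm); z points along the fingers, y is the direction in which the jaws open and shut (so a half turn about z gives the same grasp; the last joint's range is limited). The gripper opens to 94 mm and grips with 3 to 60 N. Pads are 16 mm wide; open, the fingers measure 119 mm over their backs; the gripper's body (75 mm by 177 mm) begins 78 mm behind the grasp point.
Start: joints at [1.262, 0.3, 1.521, -0, 1.321, -0.067], TCP at [131.696, 533.99, 224.446] pointing down, gripper open.
Joint ranges: [-3.03, 3.03], [-0.79, 2.21], [0.23, 2.52], [-1.04, 4.18], [0, 3.07], [-2.55, 2.55]. Speed limits (rad/s): [2.22, 2.22, 2.57, 3.14, 3.14, 3.14].

## Interface

Orientations are given as [roll, pitch, yaw] about the fixed x, y, z axes, in that order (R = Rz(yaw) Ry(pitch) Rx(roll)).
In Python, from cell import manip, camera, search_frame, masks_of, tip_of gives the robot as it stands.
- The arm moves only by the tool send_rows, never from a script. Its argument "plan" is a list of rows, each an object with "travel": the shift along the tool's x, y, z in mm, a list of three; "delta_rot": the turn, a rotation vector about the tool's x, y, z in degrees, a list of three; "fingers": the gripper's target within -1 to 1 (shut at 1, half-way at 0, fully open at -1). In form: [{"travel": [dx, dy, dz], "delta_rot": [wx, wy, wz], "fingers": fingers}, ...]. A call has 1 to 20 rows; each row shifts and turns the commanded pose from where the row before left it, along the tool's axes as they then stand; what a row does not reach is not made up. A row lasts 1/8 s, in which the tool goes at most 62.5 mm and 10.7 degrees, less where a joint would pass 70% of its speed; a pose out of reach is approached as far as the arm can. A call is refused whole if a number of a shift passes 62.5 or a number of a turn 10.7, either way. A call with a gripper value outside its range is refused whole. The fingers move at their own pace and stop on an object; "grip_force" is the grip in N (left out, the last holds). Time passes only in rows, so rows that do not move let the fingers close. It gives the time, the measured TCP pose, the force and the opening at its end, in the units of the state.
- manip.read_state(): the state, without advancing time (a new reading comes with each control period).
- camera(name): name is "side" or "top"; returns a dict with "color" (384x512x3 uint8, red, green, blue), "z_map" (384x512 float32, mm along the optical axis (not along the pixel's ray), 0 where there is no reading), "fov_y" (degrees; the focal length in pixels is half the picture's height over the tangent of half this angle, whatever the lens; pixels are square), "cx", "cy" (the principal point, pixels), "k1" (the pictures are not rectified: a ray, as slopes to the right and down, at radius r is drawn at 1 + k1 r^2 times it, then the intrinsics apply), "world_from_camera" (4x4, takes a point from camera to world coordinates). Camera axes: x right, y up, looking along -z (the intrinsics and any distortion apply to the point x, -y, -z); pixel columns grow to the right and rows downward; lengths in mm; the calibration is good to about 2 mm. A picture is of the moment at which its call begins.
- manip.sign_off(): hands the job in, once; it reports no verdict.
Trained networks look in the newest picture that a camera, given by its name, has taken for a name from the list of things; names that differ only in an ending like _2 or _b are one class to them, and where a whole thing is asked for, a point or a joint stands for the part that bears it (a point fixed in the world has none). Each returns a list of dicts, best first, with "confidence" (0 to 1); they miss things now and then, are a little off and sometimes report something else, mostly with a low value. They report only what shows in the picture. A call takes as long as a camera call. They do not tell look-alikes from the thing itself.
- search_frame(name, camera): "at" ([x, y, z] in mm, in the coordinates of the camera as it stood for that picture, good to about 4 mm: the middle of the surface that is visible of it).
- masks_of(name, camera): "region" (384x512 bool, what is visible of it).
- tip_of(name, camera): "at" ([x, y, z] in mm, in the coordinates of the camera as it stood for that picture, good to about 4 mm: a listed point, or the origin of a listed thing).
The state is a dict: "clock": time; "joints": joint angles; "qd": joint speeds; "effort": joint torques, N m; "eef_pos": TCP position; "eef_rot": TCP orientation; "wrist_force": force on the tool from outside, world axes, zero at the start; "moment": the same for the moment, N m; "finger_gap": finger opening in mm.
Only numpy, scipy, OpenCV 4.12 (cv2) and the standard library are available. Lean on these libraries where they do the work, as an engineer would, in place of code of your own. Each camera call takes 0.05 s, during which the arm holds its last target. There are 200 camera calls.

## Task

Unload the drilled bearing housing from the bench drilling machine. First bring the ball-ended feed lever back to neutral, standing straight up, without throwing it over into reverse; then push the wooden wedge, thin end first, between the sprung catch's tail and the side cheek until its thick part is up to the tail, and let go, so that the catch stays open by itself with its nose clear of the flange. Lift the housing out and set it down gently, flange down, flat on the floor of the wooden tray, leaving the lever in neutral, the wedge holding the catch open and everything else undisturbed.

Things in the scene. Friction and masses are not known exactly. Their poses are not given: they have to be found in the camera images.
- machine: Bench drilling machine, fixed: green castings, headstock and motor at its right, steel fixture plate at its left; moved and turned each time. Origin: on the table under the middle of the nest; x away from the robot, y left, z up; the mm given elsewhere as x, y, z are in this frame. Two push-button boxes (62 mm high) stand in front at y -360 and -150; headstock y -310 to -190, x -56 to 60, up to z 143.
- nest (a point): Centre of the nest, on the fixture plate's top (z 65; plate x -130 to 70, y -75 to 105, clear for x below -42). Four black rails 9 mm high surround the housing's flange with 1.5 mm play. The spindle points at the hub from the right: drill tip at y -62, z 95, chuck of 21 mm radius from y -112 back. Axes as the machine's.
- cheek_edge (a point): Foot of the near (robot-side) inner edge of the side cheek, a black upright plate 35 mm high: its inner face is the plane y 80, from x -74 (here) to x -10, z 65 to 100.
- catch (a joint): Sprung swing catch: level steel bar 93 x 12 x 10 mm, underside z 78.5, on an upright screw at x -30, y 48; hooked nose over the housing's flange, round tail pin at the robot's end. Rad: 0 = shut (nose 12 mm over the flange), positive = opening: nose goes to +y, tail to -y; stop at 0.55. A spring shuts it: 2.5 N at the tail when shut, 5 N at 0.35. From 0.30 the nose is clear of the flange.
- catch_tail (a point): Top centre of the catch's tail pin: 12 mm diameter, z 68.5 to 92.5. Shut, it stands at x -64, y 64, which leaves 10 mm between pin and cheek; at 0.35 rad it has moved 12 mm towards -y.
- catch_nose (a point): Tip of the catch's hooked nose, which is 14 mm wide, at half its thickness (z 83.5).
- wedge_gap (a point): Fixed point on the fixture plate in the middle of the 10 mm gap between the shut tail pin (y 70) and the cheek (y 80): x -64, y 75, z 65. The wedge goes in here along the machine's +x, lying flat and sliding on the plate, its straight side along the cheek. Pushing takes up to 15 N. With the wedge origin at x -93 the catch stands at 0.35 rad and friction holds the wedge; fingers beside its head must stay clear of the cheek.
- feed_lever (a joint): Ball-ended feed lever in front of the headstock; swings sideways about a level axis along x through y -250, z 115, at x -104. Rad: 0 = straight up = neutral; positive leans left, towards the work (it starts at 0.5 to 0.95); negative leans right = reverse. Friction (about 2 N at the ball) keeps it where it is left.
- lever_ball (a point): Centre of the lever's black ball: 32 mm diameter, 105 mm from the lever's axis, on a 10 mm rod; 220 mm above the table when upright.
- housing: Drilled bearing housing in the nest: grey casting, square flange 64 x 64 x 12 mm with a round hub 36 mm in diameter standing 30 mm above it (42 mm high in all), 0.35 to 0.55 kg. Origin: centre of the underside; z up along the hub; sides parallel to the machine's at the start. Can be pinched by the hub from above.
- wedge: Hardwood wedge lying flat, 120 mm long, 30 high, 55 g. Origin: underside, middle of the thick head; its x points to the thin end. Head x -25 to 25, 23 thick (y -11.5 to 11.5); from x 25 to 95 it tapers to 4. Side y +11.5 is straight all along (goes to the cheek), the other slopes to y +7.5. Starts in front of the machine in one of two places, thin end roughly to the left (+y).
- tray: Shallow dark wooden tray, fixed, to the robot's left: 170 x 260 mm, 28 mm high, walls and floor 4 mm. Origin: centre of its underside, y along its long side (left). Its right half (-y) holds another housing, its left half is free.
- spare_housing: A finished housing of the same shape standing in the right half of the tray. Origin: centre of its underside. Leave it.
- packing_block: Plain rectangular hardwood block 110 x 40 x 30 mm, not tapered. Origin: centre of its underside, x along its length. Leave it.
- spanner: Steel spanner, 180 mm, lying on the table. Origin: middle of its underside. Leave it.
- chip_brush: Chip brush with a wooden handle, 200 mm long. Origin: middle of its underside. Leave it.
- mallet: Hammer with a wooden handle, 260 mm long. Origin: middle of its underside. Leave it.
- oil_bottle: White oil bottle, 54 mm diameter, 150 mm high. Origin: centre of its underside. Leave it.
There are look-alikes about, which are no part of the job. Leave any blue look-alike of the wedge alone.

How it is judged:
By the outcome, as a careful person would: the job done as asked, in the order asked, and still so for the second after the job is handed in, with the robot touching nothing.
It also fails if it takes over 72 s, if anything falls off the work surface, if the arm or the gripper's body presses on something with over 40 N, if the wrist force passes 120 N, or if a joint passes its speed limit or range.

## Working session

There is one attempt and no reset: what is moved stays moved. The work goes in short steps, Python scripts to look and compute and a tool call to move; the robot and the scene stay as the last step left them, time stands still between calls to the robot, and variables do not carry over. Pictures are saved under pics/ and viewed, about 8 in all and at most 12, crops included, and the job is handed in when it is done.

Besides the shell and the picture viewer there is one more tool, called after "Request:" as a command line: name --argument value ..., lists and objects as JSON in quotes. send_rows: Moves the arm, as the interface text tells. Its arguments: {"type":"object","properties":{"plan":{"type":"array"},"grip_force":{"type":"number"}},"required":["plan"]}

```bash
mkdir -p pics; ls; cat > h.py <<'E'
import numpy as np, cv2
from cell import manip, camera, search_frame, masks_of, tip_of
def w(c,p): 
    M=np.array(c["world_from_camera"]); return (M@np.append(p,1))[:3]
def f_of(c): return c["color"].shape[0]/2/np.tan(np.radians(c["fov_y"])/2)
def proj(c,P):
    M=np.linalg.inv(np.array(c["world_from_camera"])); q=(M@np.append(P,1))[:3]
    a,b=q[0]/-q[2],-q[1]/-q[2]; s=1+c["k1"]*(a*a+b*b); f=f_of(c); return np.array([c["cx"]+f*a*s,c["cy"]+f*b*s])
def cloud(c):
    f=f_of(c); h,wd=c["z_map"].shape
    u,v=np.meshgrid(np.arange(wd),np.arange(h)); x=(u-c["cx"])/f; y=(v-c["cy"])/f
    a,b=x.copy(),y.copy()
    for _ in range(8):
        s=1+c["k1"]*(a*a+b*b); a,b=x/s,y/s
    z=c["z_map"]; P=np.stack([a*z,-b*z,-z,np.ones_like(z)],-1)@np.array(c["world_from_camera"]).T
    P=P[...,:3]; P[z==0]=np.nan; return P
def save(c,n,crop=None,k=1):
    im=c["color"][...,::-1]
    if crop: im=im[crop[1]:crop[3],crop[0]:crop[2]]
    cv2.imwrite("pics/"+n,cv2.resize(im,None,fx=k,fy=k,interpolation=cv2.INTER_CUBIC))
E
python3 - <<'E'
from h import *
np.set_printoptions(precision=1,suppress=True)
print(manip.read_state(), manip.tip_reach)
ims=[]
for n in["top","side"]:
    c=camera(n); ims.append(c); save(c,n+"0.png",k=1.5)
    print(n,c["fov_y"],c["k1"],c["cx"],c["cy"],np.array(c["world_from_camera"]))
    for t in["machine","nest","cheek_edge","catch_tail","catch_nose","wedge_gap","lever_ball","housing","wedge","tray","spare_housing","packing_block"]:
        for d in tip_of(t,n)[:4]: 
            P=w(c,d["at"]);print(t,round(d["confidence"],2),P,proj(c,P))
E
```

```text
pics
{'clock': 0.0, 'joints': array([ 1.3,  0.3,  1.5,  0. ,  1.3, -0.1]), 'qd': array([ 0.,  0.,  0.,  0., -0., -0.]), 'effort': array([  0. , -53.2, -35.3,   0.1,   0. ,  -0. ]), 'eef_pos': array([131.6, 533.8, 223.9]), 'eef_rot': array([-3.1, -0. ,  2.9]), 'wrist_force': array([-0.1, -0.3,  1. ]), 'moment': array([ 0., -0., -0.]), 'finger_gap': 93.77071375348159} 19.0
top 46.14208119581333 -0.06532834558856941 259.1582230853513 192.69091386848834 [[  -0.     1.    -0.1  268.1]
 [  -1.    -0.    -0.     9.9]
 [  -0.     0.1    1.  1646.8]
 [   0.     0.     0.     1. ]]
machine 0.64 [ 627.6 -109.2    0. ] [292.  147.8]
machine 0.57 [576.9 -35.5  88.5] [273.  156.6]
nest 0.7 [ 632.5 -104.4   62.4] [291.8 142.8]
cheek_edge 0.96 [570.4 -17.7  66.1] [267.8 159.6]
catch_tail 0.47 [573.9 -37.1  88.8] [273.4 157.5]
catch_nose 0.16 [752.  177.9   1.9] [215.2 115.5]
wedge_gap 0.81 [578.8 -23.6  64.4] [269.4 157.4]
lever_ball 0.47 [ 502.  -290.5  204.4] [352.6 172.3]
lever_ball 0.26 [ 630.3 -103.5   62.5] [291.6 143.4]
housing 0.7 [ 629.4 -105.6   63.1] [292.2 143.6]
wedge 0.55 [438.6 179.4 
[... 661 characters left out ...]
9.3]
catch_nose 0.64 [655.2 -89.1  79.9] [319.9 199.4]
wedge_gap 0.74 [572.6 -21.2  64.6] [286.3 202.2]
wedge_gap 0.46 [436.8 174.4   3.4] [219.7 201.4]
lever_ball 0.54 [ 496.7 -285.6  206.3] [336.7 229.2]
housing 0.78 [ 629.  -113.1   66.3] [318.9 210. ]
wedge 0.73 [438.1 173.4   2.5] [220.2 201.6]
wedge 0.52 [155.6 328.    1.3] [125.8 211.8]
tray 0.79 [615.4 313.5  -3.7] [238.4 166.1]
tray 0.2 [564.4 -18.6  67.8] [284.  202.1]
spare_housing 0.68 [648.3 232.3   3.2] [257.3 171.4]
spare_housing 0.46 [573.3 -21.8  66.1] [286.6 201.9]
packing_block 0.93 [422.9   3.5   1.2] [245.2 231.8]
packing_block 0.38 [ 290.2 -372.7    1.3] [292.7 347.6]
packing_block 0.24 [615.8 312.8   3. ] [238.5 164.8]
```

View pics/top0.png

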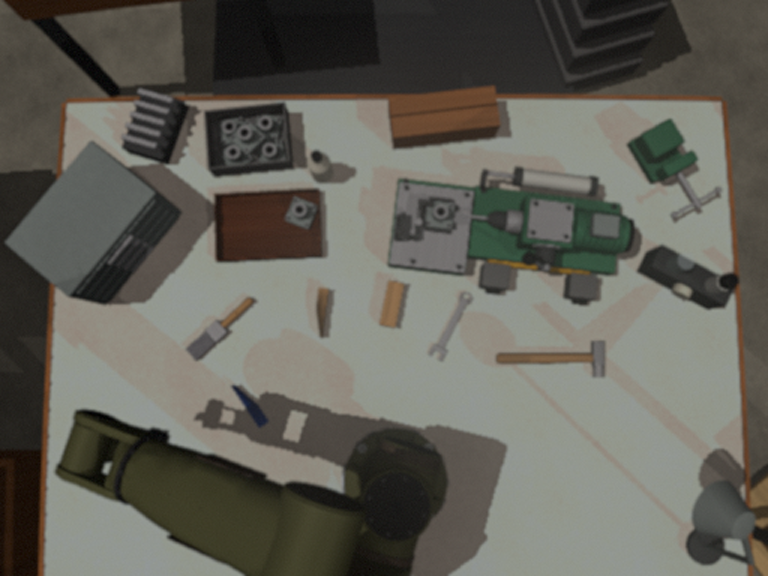

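View pics/side0.png

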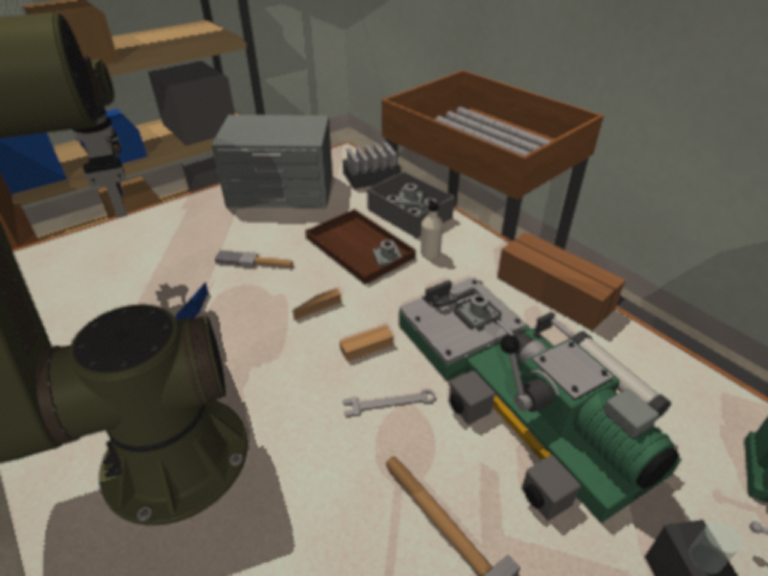

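The top view shows the wooden wedge at (215,207), the blue look-alike at (170,270) and the packing block at (262,203) in unscaled pixels. It also shows the housing at (293,143), the tray at (180,151), and the lever ball near (352,172). The next step is fitting poses from depth and checking the wedge in a close crop.

```bash
python3 - <<'E'
from h import *
np.set_printoptions(precision=1,suppress=True)
tiles=[]
for n in["top","side"]:
    c=camera(n);P=cloud(c)
    def sel(x0,x1,y0,y1,z0,z1):
        m=(P[...,0]>x0)&(P[...,0]<x1)&(P[...,1]>y0)&(P[...,1]<y1)&(P[...,2]>z0)&(P[...,2]<z1); return P[m]
    q=sel(350,520,130,230,-5,5); print(n,"table z",np.median(q[:,2]))
    for nm,b in dict(plate=(480,740,-230,30,58,70),hub=(600,660,-140,-80,100,112),wedge=(370,510,150,210,20,40),block=(350,500,-30,40,20,40),tray=(500,720,160,460,20,35),spare=(610,690,190,270,38,55),ball=(460,540,-330,-240,170,240),cheek=(550,660,-40,10,90,108)).items():
        q=sel(*b)
        if len(q)<4: print(nm,len(q)); continue
        r=cv2.minAreaRect(q[:,:2].astype(np.float32)); print(nm,len(q),"med",np.median(q,0),"rect",np.round(np.hstack([r[0],r[1],r[2]]),1),"x",q[:,0].min(),q[:,0].max(), "mean",q.mean(0))
    q=sel(370,510,150,210,20,40)
    for lo in range(370,510,15):
        s=q[(q[:,0]>=lo)&(q[:,0]<lo+15)]
        if len(s): print(lo,len(s),s[:,1].min(),s[:,1].max())
    u,v=proj(c,[435,175,15]);u,v=int(u),int(v)
    a=c["color"][v-45:v+45,u-45:u+45]; a=cv2.resize(a,(390,390),interpolation=cv2.INTER_CUBIC)
    u,v=proj(c,[610,-90,70]);u,v=int(u),int(v)
    b=c["color"][v-45:v+45,u-45:u+45]; b=cv2.resize(b,(390,390),interpolation=cv2.INTER_CUBIC)
    tiles.append(np.hstack([a,b])[:300])if 0 else tiles.append(np.hstack([cv2.resize(a,(300,300)),cv2.resize(b,(300,300))]))
cv2.imwrite("pics/crop1.png",np.vstack(tiles)[...,::-1])
E
```

```text
top table z -0.12149901291377319
plate 1950 med [579.7 -91.3  64.5] rect [ 621.  -123.   243.9  249.4   82.3] x 482.88212341318183 735.3984053422871 mean [593.4 -93.8  64.3]
hub 75 med [ 629.6 -108.8  106.3] rect [ 630.  -107.1   31.7   36.2   89.2] x 611.8638183461646 647.9851536357633 mean [ 630.3 -107.7  106.2]
wedge 149 med [419.4 176.   29.5] rect [416.8 177.   23.2  90.2  83.2] x 372.0110444710516 462.5499813990466 mean [419.5 175.6  29.6]
block 333 med [422.2   6.7  29.4] rect [422.8   6.5  39.5 110.2  78.3] x 365.1214098147345 477.698912183998 mean [422.4   6.5  29.5]
tray 354 med [637.4 288.6  26.1] rect [619.3 312.5 173.3 263.    2.6] x 528.7983617410175 708.9199247970902 mean [624.9 304.1  26.1]
spare 76 med [649.9 231.   45.9] rect [650.  229.9  33.   34.6  74.3] x 632.353907052456 666.6779058614745 mean [649.8 230.   46.1]
ball 79 med [ 501.1 -285.7  215.5] rect [ 504.3 -290.3   30.6   35.9   26.9] x 488.0498023400793 518.4738924261225 mean [ 501.9 -286.8  214.5]
cheek 72 med [594.9 -18.   98.8] rect [597.9 -26.7  31.3  63.7  82.8] x 567.2815556577876 631.0460439996264 m
[... 1034 characters left out ...]
ean [617.  295.1  25.4]
spare 54 med [645.8 223.8  46.2] rect [648.  226.9  36.4  31.8  31.7] x 630.8620728946349 666.9689474184426 mean [646.2 225.2  45.3]
ball 178 med [ 494.7 -298.4  211. ] rect [ 497.9 -295.6   24.7   38.8   22.8] x 482.7675792114592 510.9991888804377 mean [ 494.7 -297.6  205.4]
cheek 95 med [590.9 -20.4  97.7] rect [594.1 -18.3  60.3  30.   11.8] x 564.1880108102508 626.3452652106952 mean [592.9 -20.2  96.9]
370 21 167.45200472113686 185.81135858960454
385 25 165.79409027717975 188.27066741352166
400 24 164.15502778016275 187.03786626787598
415 28 164.8001438787386 189.72242176274324
430 26 162.65761609664867 187.7945892502629
445 25 160.50008279517556 186.4670833598292
```

View pics/crop1.png

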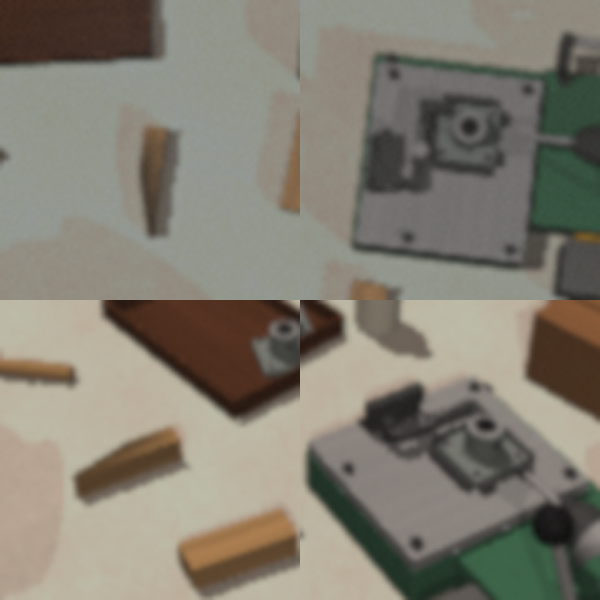

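The crops show the wedge with its head away from the robot and its thin end towards it, the straight side on the right. The blue one at (170,270) is the look-alike and (262,203) is the untapered block, so I choose the one at (215,207). The catch is shut on the flange. Now the machine pose, ball and wedge fits.

```bash
cat > fit.py <<'E'
from h import *
np.set_printoptions(precision=2,suppress=True)
from scipy.optimize import least_squares
def rl(a,b): # robust line b = p0+p1*a
    r=least_squares(lambda p:p[0]+p[1]*(a-a.mean())-b,[np.median(b),0],loss="soft_l1"); return r.x[0]-r.x[1]*a.mean(),r.x[1]
def ball(P,g):
    m=np.linalg.norm(P-g,axis=-1)<32; q=P[m]; q=q[q[:,2]>150]
    r=least_squares(lambda c:np.linalg.norm(q-c,axis=1)-16,g,loss="soft_l1"); return r.x,len(q),np.sqrt(np.mean(r.fun**2))
E
python3 - <<'E'
from fit import *
for n in["top","side"]:
    c=camera(n);P=cloud(c);X,Y,Z=P[...,0],P[...,1],P[...,2]
    k=(Z>60)&(Z<69)
    xs=[];ys=[]
    for y in np.arange(-165,-15,5):
        m=k&(abs(Y-y)<3)&(X>450)&(X<600)
        if m.any(): ys.append(y);xs.append(X[m].min())
    a,s=rl(np.array(ys),np.array(xs)); print(n,"front edge x=",a,"+",s,"*y  yaw",-np.arctan(s))
    xs=[];ys=[]
    for x in np.arange(515,690,5):
        m=k&(abs(X-x)<3)&(Y>-80)&(Y<60)
        if m.any(): xs.append(x);ys.append(Y[m].max())
    b,t=rl(np.array(xs),np.array(ys)); print("left edge y=",b,"+",t,"*x yaw",np.arctan(t))
    for g in([498,-290,200],):
        print("ball",ball(P,np.array(g,float)))
    for nm,bx in dict(wedge=(320,480,140,215,15,40),blue=(90,230,280,400,15,40)).items():
        m=(X>bx[0])&(X<bx[1])&(Y>bx[2])&(Y<bx[3])&(Z>bx[4])&(Z<bx[5]); q=P[m]
        print(nm,cv2.minAreaRect(q[:,:2].astype(np.float32)))
        if nm=="wedge":
            for lo in range(335,470,15):
                s=q[(q[:,0]>=lo)&(q[:,0]<lo+15)]
                if len(s): print(lo,len(s),np.percentile(s[:,1],[5,95]))
E
```

```text
top front edge x= 514.352424297497 + 0.1284293435690394 *y  yaw -0.12773014160374518
left edge y= 79.59353235687632 + -0.13256346900715302 *x yaw -0.13179503923004576
ball (array([ 503.09, -287.07,  205.27]), 79, np.float64(3.8229092538231497))
wedge ((403.1040954589844, 178.6657257080078), (23.275999069213867, 118.7781982421875), 83.38611602783203)
335 4 [175.28 179.64]
350 13 [171.94 179.89]
365 16 [172.03 183.02]
380 21 [168.92 183.19]
395 25 [168.6  186.72]
410 27 [165.79 186.91]
425 27 [164.99 186.06]
440 30 [162.68 183.81]
455 11 [162.07 180.35]
blue ((182.73251342773438, 346.8896789550781), (119.05665588378906, 24.880029678344727), 34.795387268066406)
side front edge x= 511.03367960134364 + 0.12984432812819424 *y  yaw -0.1291219162630317
left edge y= 96.13980605065461 + -0.16679445924928774 *x yaw -0.16527301356638963
ball (array([ 500.47, -290.6 ,  204.88]), 165, np.float64(4.97834765598535))
wedge ((399.59906005859375, 176.8430938720703), (27.06743621826172, 118.80035400390625), 85.26642608642578)
335 12 [173.18 178.82]
350 22 [171.41 181.84]
365 28 [168.44 183.13]
380 30 [167.36 183.89]
395 32 [164.91 187.31]
410 33 [163.53 186.9 ]
425 32 [161.6  185.42]
440 30 [160.55 183.  ]
455 9 [161.71 182.69]
blue ((182.89971923828125, 346.1361083984375), (121.07571411132812, 25.686172485351562), 35.68011474609375)
```

Request:
send_rows --plan '[{"travel": [0,0,-20],"delta_rot": [0,0,-6.5],"fingers": -1},{"travel": [-24.8,-40.4,-4],"delta_rot": [0,0,0],"fingers": -1},{"travel": [-24.8,-40.4,-4],"delta_rot": [0,0,0],"fingers": -1},{"travel": [-24.8,-40.4,-4],"delta_rot": [0,0,0],"fingers": -1},{"travel": [-24.8,-40.4,-4],"delta_rot": [0,0,0],"fingers": -1},{"travel": [-24.8,-40.4,-4],"delta_rot": [0,0,0],"fingers": -1},{"travel": [-24.8,-40.4,-4],"delta_rot": [0,0,0],"fingers": -1},{"travel": [-24.8,-40.4,-4],"delta_rot": [0,0,0],"fingers": -1},{"travel": [-24.8,-40.4,-4],"delta_rot": [0,0,0],"fingers": -1},{"travel": [-24.8,-40.4,-4],"delta_rot": [0,0,0],"fingers": -1},{"travel": [-24.8,-40.4,-4],"delta_rot": [0,0,0],"fingers": -1},{"travel": [-24.8,-40.4,-4],"delta_rot": [0,0,0],"fingers": -1},{"travel": [-24.8,-40.4,-4],"delta_rot": [0,0,0],"fingers": -1},{"travel": [-24.8,-40.4,-4],"delta_rot": [0,0,0],"fingers": -1},{"travel": [-24.8,-40.4,-4],"delta_rot": [0,0,0],"fingers": -1},{"travel": [-24.8,-40.4,-4],"delta_rot": [0,0,0],"fingers": -1},{"travel": [-24.8,-40.4,-4],"delta_rot": [0,0,0],"fingers": -1},{"travel": [-24.8,-40.4,-4],"delta_rot": [0,0,0],"fingers": -1},{"travel": [-24.8,-40.4,-4],"delta_rot": [0,0,0],"fingers": -1},{"travel": [-24.8,-40.4,-4],"delta_rot": [0,0,0],"fingers": -1}]'

```text
clock: 4.0
eef_pos: [501.2, -289.1, 320.6]
eef_rot: [-3.142, 0.0, 3.013]
wrist_force: [0.1, -0.0, 0.5]
finger_gap: 94.1
```

Request:
send_rows --plan '[{"travel": [0,0,30],"delta_rot": [0,0,0],"fingers": -1},{"travel": [0,0,30],"delta_rot": [0,0,0],"fingers": -1},{"travel": [0,0,30],"delta_rot": [0,0,0],"fingers": -1},{"travel": [0,0,16],"delta_rot": [0,0,0],"fingers": -1},{"travel": [0,-6.7,-2],"delta_rot": [0,0,0],"fingers": -1},{"travel": [0,-6.7,-2],"delta_rot": [0,0,0],"fingers": -1},{"travel": [0,-6.7,-2],"delta_rot": [0,0,0],"fingers": -1},{"travel": [0,-6.7,-2],"delta_rot": [0,0,0],"fingers": -1},{"travel": [0,-6.7,-3],"delta_rot": [0,0,0],"fingers": -1},{"travel": [0,-6.7,-3],"delta_rot": [0,0,0],"fingers": -1},{"travel": [0,-6.7,-3],"delta_rot": [0,0,0],"fingers": -1},{"travel": [0,-6.7,0],"delta_rot": [0,0,0],"fingers": -1},{"travel": [0,0,0],"delta_rot": [0,0,0],"fingers": -0.7},{"travel": [0,0,0],"delta_rot": [0,0,0],"fingers": -0.4},{"travel": [0,0,0],"delta_rot": [0,0,0],"fingers": -0.2},{"travel": [0,0,0],"delta_rot": [0,0,0],"fingers": 0},{"travel": [0,0,0],"delta_rot": [0,0,0],"fingers": 0.1},{"travel": [0,0,0],"delta_rot": [0,0,0],"fingers": 0.2},{"travel": [0,0,0],"delta_rot": [0,0,0],"fingers": 0.27}]' --grip_force 6

```text
clock: 6.38
eef_pos: [493.9, -340.8, 231.5]
eef_rot: [-3.141, 0.0, 3.013]
wrist_force: [0.5, 2.0, 1.5]
finger_gap: 34.7
```

```bash
python3 - <<'E'
from fit import *
print(manip.read_state()["wrist_force"])
ts=[]
for n in["top","side"]:
    c=camera(n);P=cloud(c)
    u,v=map(int,proj(c,[494,-342,220]));b=c["color"][v-40:v+40,u-40:u+40];ts.append(cv2.resize(b,(390,390),interpolation=cv2.INTER_CUBIC))
    for d in tip_of("lever_ball",n): print(n,d["confidence"],w(c,d["at"]))
cv2.imwrite("pics/lev.png",np.hstack(ts)[...,::-1])
E
```

```text
[0.46 1.97 1.53]
top 0.3 [655.77 -89.57  83.79]
side 0.71 [ 491.94 -337.91  220.08]
side 0.5 [424.74   4.8   -1.69]
```

View pics/lev.png

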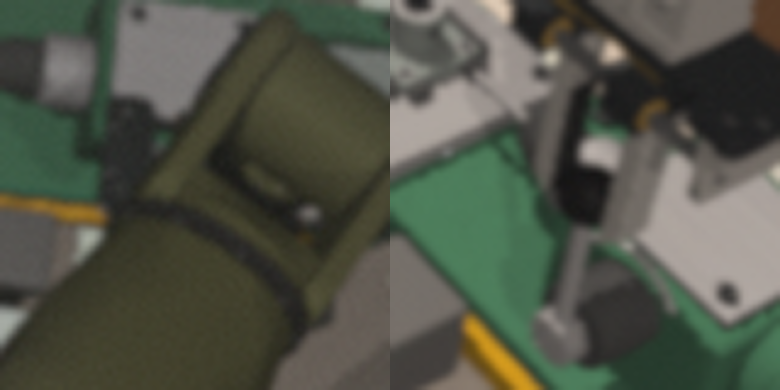

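The side crop shows the ball between the fingers with the rod nearly upright. I'll centre it, close lightly, open, rise and check.

Request:
send_rows --plan '[{"travel": [0,-1,0],"delta_rot": [0,0,0],"fingers": 0.3},{"travel": [0,-0.7,0],"delta_rot": [0,0,0],"fingers": 0.32},{"travel": [0,0,0],"delta_rot": [0,0,0],"fingers": 0.33},{"travel": [0,0,0],"delta_rot": [0,0,0],"fingers": 0.33}]'

```text
clock: 7.08
eef_pos: [493.7, -342.6, 231.4]
eef_rot: [-3.141, -0.0, 3.013]
wrist_force: [-1.1, 0.7, 1.3]
finger_gap: 31.6
```

Request:
send_rows --plan '[{"travel": [0,0,0],"delta_rot": [0,0,0],"fingers": 0},{"travel": [0,0,0],"delta_rot": [0,0,0],"fingers": -0.4},{"travel": [0,0,-10],"delta_rot": [0,0,0],"fingers": -0.4},{"travel": [0,0,-40],"delta_rot": [0,0,0],"fingers": -0.4},{"travel": [0,0,-40],"delta_rot": [0,0,0],"fingers": -0.4},{"travel": [15,40,0],"delta_rot": [0,0,0],"fingers": -0.4},{"travel": [15,40,0],"delta_rot": [0,0,0],"fingers": -0.4},{"travel": [15,40,0],"delta_rot": [0,0,0],"fingers": -0.4},{"travel": [15,40,0],"delta_rot": [0,0,0],"fingers": -0.4},{"travel": [15,40,0],"delta_rot": [0,0,0],"fingers": -0.4},{"travel": [15,40,0],"delta_rot": [0,0,0],"fingers": -0.4}]'

```text
clock: 8.45
eef_pos: [434.7, -91.7, 322.3]
eef_rot: [-3.141, 0.001, 3.013]
wrist_force: [0.4, 0.5, 0.2]
finger_gap: 65.9
```

```bash
python3 - <<'E'
from fit import *
for n in["top","side"]:
    c=camera(n);P=cloud(c)
    print(n,ball(P,np.array([494,-342,218.])), [ (d["confidence"],w(c,d["at"])) for d in tip_of("lever_ball",n)[:2]])
    X,Y,Z=P[...,0],P[...,1],P[...,2]
    m=(abs(X-494)<30)&(abs(Y+342)<35)&(Z>125)&(Z<260)
    q=P[m]; th=-.128; y=(q[:,0]-628.5)*.1276+(q[:,1]+107.8)*.9918
    for z in range(125,240,15):
        s=(q[:,2]>=z)&(q[:,2]<z+15)
        if s.any(): print(z,s.sum(),np.percentile(y[s],[5,50,95]))
E
```

```text
top (array([ 497.26, -341.97,  219.57]), 78, np.float64(1.983845695510957)) [(0.57, array([654.9 , -87.97,  84.4 ])), (0.45, array([ 496.18, -344.11,  222.46]))]
125 48 [-252.37 -239.45 -227.3 ]
140 12 [-250.74 -243.91 -235.23]
155 6 [-249.57 -245.15 -242.42]
170 1 [-245.62 -245.62 -245.62]
215 37 [-261.66 -242.6  -233.92]
230 41 [-256.74 -248.38 -236.88]
side (array([ 495.1 , -342.95,  219.6 ]), 179, np.float64(3.229517751533971)) [(0.82, array([ 493.3 , -340.43,  222.87]))]
125 143 [-269.27 -257.26 -240.09]
140 24 [-255.59 -253.01 -247.87]
155 16 [-256.05 -253.84 -250.53]
170 20 [-255.93 -253.28 -248.77]
185 16 [-256.51 -253.48 -249.07]
200 11 [-264.04 -256.45 -249.91]
215 89 [-265.74 -258.18 -240.46]
230 65 [-260.77 -252.66 -242.76]
```

The rod is upright: constant y from z 140 to 200, and the ball is at its upright spot. Next the wedge.

Request:
send_rows --plan '[{"travel": [0,0,0],"delta_rot": [0,0,-1],"fingers": -0.4},{"travel": [3.2,44.1,20],"delta_rot": [0,0,0],"fingers": -0.4},{"travel": [3.2,44.1,30],"delta_rot": [0,0,0],"fingers": -0.4},{"travel": [3.2,44.1,30],"delta_rot": [0,0,0],"fingers": -0.4},{"travel": [3.2,44.1,30],"delta_rot": [0,0,0],"fingers": -0.4},{"travel": [3.2,44.1,30],"delta_rot": [0,0,0],"fingers": -0.4},{"travel": [3.2,44.1,30],"delta_rot": [0,0,0],"fingers": -0.4},{"travel": [0,0,50],"delta_rot": [0,0,0],"fingers": -0.4},{"travel": [0,0,20],"delta_rot": [0,0,0],"fingers": -0.4},{"travel": [0,0,0],"delta_rot": [0,0,0],"fingers": -0.4}]'

```text
clock: 9.9
eef_pos: [445.2, 171.4, 80.2]
eef_rot: [-3.14, -0.003, 3.03]
wrist_force: [0.6, -0.4, 0.1]
finger_gap: 65.7
```

```bash
python3 - <<'E'
from fit import *
c=camera("side");u,v=map(int,proj(c,[430,174,40]));save(c,"wg.png",(u-60,v-60,u+60,v+60),5)
E
```

```text
(no output)
```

View pics/wg.png

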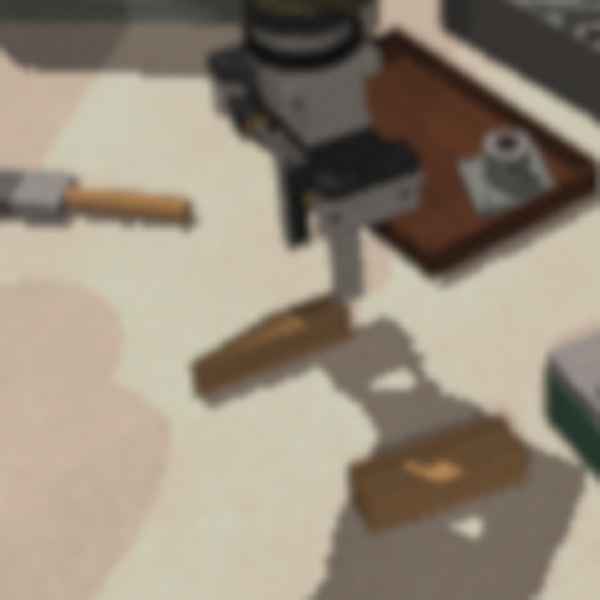

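The crop shows the open fingers above the wedge's head, straddling it, with the thin end to the lower left and the packing block well clear. Now descend and grip.

Request:
send_rows --plan '[{"travel": [0,2,30],"delta_rot": [0,0,0],"fingers": -0.4},{"travel": [0,0,20],"delta_rot": [0,0,0],"fingers": -0.4},{"travel": [0,0,8],"delta_rot": [0,0,0],"fingers": -0.4},{"travel": [0,0,0],"delta_rot": [0,0,0],"fingers": 0.2},{"travel": [0,0,0],"delta_rot": [0,0,0],"fingers": 1},{"travel": [0,0,0],"delta_rot": [0,0,0],"fingers": 1},{"travel": [0,0,0],"delta_rot": [0,0,0],"fingers": 1},{"travel": [0,0,0],"delta_rot": [0,0,0],"fingers": 1}]' --grip_force 25

```text
clock: 10.95
eef_pos: [445.7, 174.2, 23.7]
eef_rot: [3.141, 0.0, 3.031]
wrist_force: [-1.4, -0.0, 2.9]
finger_gap: 23.1
```

Request:
send_rows --plan '[{"travel": [0,0,-30],"delta_rot": [0,0,0],"fingers": 1},{"travel": [0,0,-30],"delta_rot": [0,0,0],"fingers": 1},{"travel": [0,0,-20],"delta_rot": [0,0,0],"fingers": 1},{"travel": [0,0,0],"delta_rot": [0,0,0],"fingers": 1}]'

```text
clock: 11.45
eef_pos: [446.1, 174.4, 104.4]
eef_rot: [3.141, 0.002, 3.031]
wrist_force: [-0.2, 0.9, -1.0]
finger_gap: 22.8
```

```bash
python3 - <<'E'
from fit import *
s=manip.read_state();print(s["clock"],s["eef_pos"],s["eef_rot"],s["finger_gap"])
for n in["top","side"]:
    c=camera(n);P=cloud(c);X,Y,Z=P[...,0],P[...,1],P[...,2]
    m=(X>310)&(X<427)&(Y>140)&(Y<215)&(Z>60)&(Z<120); q=P[m]
    print(n,len(q),"zmax",np.percentile(q[:,2],[50,97]),cv2.minAreaRect(q[:,:2].astype(np.float32)))
    t=q[q[:,2]>85]
    for lo in range(320,430,15):
        k=t[(t[:,0]>=lo)&(t[:,0]<lo+15)]
        if len(k): print(lo,len(k),k[:,0].min(),np.percentile(k[:,1],[5,95]),np.median(k[:,2]))
E
```

```text
11.45 [446.13 174.37 104.43] [3.14 0.   3.03] 22.77649171141272Traceback (most recent call last):
  File "<stdin>", line 6, in <module>
    return _quantile_unchecked(
        a, q, axis, out, overwrite_input, method, keepdims, weights)
    return _ureduce(a,
                    func=_quantile_ureduce_func,
    ...<5 lines>...
                    overwrite_input=overwrite_input,
                    method=method)
    r = func(a, **kwargs)
    result = _quantile(arr,
                       quantiles=q,
    ...<2 lines>...
                       out=out,
                       weights=wgt)
    slices_having_nans = np.isnan(arr[-1, ...])
                                  ~~~^^^^^^^^^
IndexError: index -1 is out of bounds for axis 0 with size 0
```

Request:
send_rows --plan '[{"travel": [0,0,-20],"delta_rot": [0,0,10.6],"fingers": 1},{"travel": [0,0,-20],"delta_rot": [0,0,10.6],"fingers": 1},{"travel": [0,0,-10],"delta_rot": [0,0,10.6],"fingers": 1},{"travel": [0,0,-10],"delta_rot": [0,0,10.6],"fingers": 1},{"travel": [0,0,0],"delta_rot": [0,0,10.6],"fingers": 1},{"travel": [0,0,0],"delta_rot": [0,0,10.6],"fingers": 1},{"travel": [0,0,0],"delta_rot": [0,0,10.6],"fingers": 1},{"travel": [0,0,0],"delta_rot": [0,0,10.6],"fingers": 1},{"travel": [0,0,0],"delta_rot": [0,0,10.6],"fingers": 1},{"travel": [0,0,0],"delta_rot": [0,0,10.6],"fingers": 1},{"travel": [0,0,0],"delta_rot": [0,0,10.6],"fingers": 1},{"travel": [0,0,0],"delta_rot": [0,0,10.6],"fingers": 1},{"travel": [0,0,0],"delta_rot": [0,0,10.6],"fingers": 1},{"travel": [0,0,0],"delta_rot": [0,0,10.6],"fingers": 1},{"travel": [0,0,0],"delta_rot": [0,0,10.6],"fingers": 1},{"travel": [0,0,0],"delta_rot": [0,0,10.6],"fingers": 1},{"travel": [0,0,0],"delta_rot": [0,0,10.6],"fingers": 1},{"travel": [0,0,0],"delta_rot": [0,0,0.8],"fingers": 1},{"travel": [0,0,0],"delta_rot": [0,0,0],"fingers": 1}]'

```text
clock: 13.88
eef_pos: [445.4, 174.1, 162.8]
eef_rot: [3.141, 0.001, -0.125]
wrist_force: [0.2, -0.5, -0.9]
finger_gap: 22.9
```

Request:
send_rows --plan '[{"travel": [4.8,31.4,0],"delta_rot": [0,0,0.2],"fingers": 1},{"travel": [4.8,31.4,0],"delta_rot": [0,0,0],"fingers": 1},{"travel": [4.8,31.4,0],"delta_rot": [0,0,0],"fingers": 1},{"travel": [4.8,31.4,0],"delta_rot": [0,0,0],"fingers": 1},{"travel": [4.8,31.4,0],"delta_rot": [0,0,0],"fingers": 1},{"travel": [4.8,31.4,0],"delta_rot": [0,0,0],"fingers": 1},{"travel": [0,0,30],"delta_rot": [0,0,0],"fingers": 1},{"travel": [0,0,30],"delta_rot": [0,0,0],"fingers": 1},{"travel": [0,0,8],"delta_rot": [0,0,0],"fingers": 1},{"travel": [0,0,0],"delta_rot": [0,0,0],"fingers": 1}]'

```text
clock: 15.12
eef_pos: [449.5, -16.3, 95.6]
eef_rot: [3.142, 0.0, -0.13]
wrist_force: [-0.9, 0.1, -0.4]
finger_gap: 23.2
```

```bash
python3 - <<'E'
from fit import *
s=manip.read_state();p=s["eef_pos"];print(s["clock"],p,s["eef_rot"],s["wrist_force"])
d=p[:2]-[628.5,-107.8];ex=np.array([.9918,-.1276]);ey=np.array([.1276,.9918]);print("machine",d@ex,d@ey)
ts=[]
for n in["top","side"]:
    c=camera(n);u,v=map(int,proj(c,[555,-30,85]));b=c["color"][v-30:v+30,u-30:u+30];ts.append(cv2.resize(b,(390,390),interpolation=cv2.INTER_CUBIC))
    P=cloud(c);D=P[...,:2]-[628.5,-107.8];mx=D@ex;my=D@ey;Z=P[...,2]
    for nm,b in dict(wedge=(-175,-78,50,95,80,105),cheek=(-72,-12,72,105,94,104)).items():
        m=(mx>b[0])&(mx<b[1])&(my>b[2])&(my<b[3])&(Z>b[4])&(Z<b[5])
        for lo in range(b[0],b[1],12):
            k=m&(mx>=lo)&(mx<lo+12)
            if k.sum()>1: print(n,nm,lo,k.sum(),mx[k].max(),np.percentile(my[k],[3,97]),np.median(Z[k]))
cv2.imwrite("pics/ent.png",np.hstack(ts)[...,::-1])
E
```

```text
15.125 [449.52 -16.31  95.61] [ 3.14  0.   -0.13] [-0.88  0.14 -0.41]
machine -189.18231172634017 67.89951542671538
top wedge -115 4 -104.61260774644354 [70.02 76.95] 101.8926191828483
top wedge -103 6 -93.48859154194514 [70.91 77.36] 101.31034905425383
top wedge -91 3 -83.94202800481688 [75.63 76.44] 103.06190759116384
top cheek -72 9 -63.04268650015203 [81.76 91.47] 100.44253520601364
top cheek -60 12 -48.20348622772216 [81.26 91.14] 99.5664849364698
top cheek -48 10 -37.39565727462555 [81.39 91.28] 102.14189304779575
top cheek -36 7 -27.574242100395676 [83.57 90.35] 99.38506356225025
top cheek -24 13 -12.830902376006966 [80.62 91.15] 98.55650207823214
side wedge -175 13 -165.09958981716306 [53.49 58.22] 90.49325227925112
side wedge -163 13 -151.01243965614077 [54.58 57.7 ] 89.35914705557298
side wedge -151 9 -139.9712781314009 [55.81 61.3 ] 88.29967444111173
side wedge -139 9 -127.9982603304291 [60.   63.62] 85.62462650304997
side wedge -127 6 -115.12248221032333 [61.72 66.29] 84.98332457118119
side wedge -115 4 -103.18743450462561 [67.14 67.68] 83.73138582517385
side wedge -103 10 -91.0041613772663 [69.67 73.94] 89.3732308815571
side wedge -91 6 -86.1150425358507 [73.15 75.65] 94.30135861821111
side cheek -72 12 -60.14007652690447 [80.52 90.1 ] 99.8001375162454
side cheek -60 13 -48.60866287707217 [80.32 91.08] 99.77872955878615
side cheek -48 12 -37.363968525079095 [79.4  91.83] 98.66237313578489
side cheek -36 14 -24.7164478121232 [78.79 92.86] 98.98411933446084
side cheek -24 11 -12.825346069157876 [79.42 91.01] 99.1004372884455
```

View pics/ent.png

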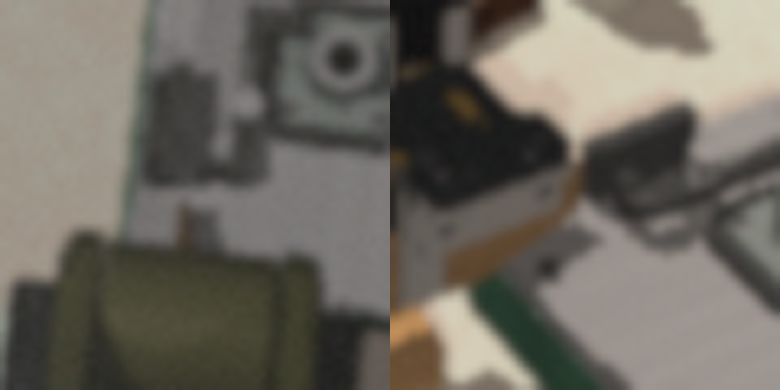

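The crops show the wedge tip just short of the cheek, lined up with the gap between the tail pin and the cheek. Lower it and start inserting.

Request:
send_rows --plan '[{"travel": [0,0,4],"delta_rot": [0,0,0],"fingers": 1},{"travel": [0,0,2],"delta_rot": [0,0,0],"fingers": 1},{"travel": [5,0,0],"delta_rot": [0,0,0],"fingers": 1},{"travel": [5,0,0],"delta_rot": [0,0,0],"fingers": 1},{"travel": [5,0,0],"delta_rot": [0,0,0],"fingers": 1},{"travel": [5,0,0],"delta_rot": [0,0,0],"fingers": 1},{"travel": [5,0,0],"delta_rot": [0,0,0],"fingers": 1},{"travel": [0,0,0],"delta_rot": [0,0,0],"fingers": 1}]'

```text
clock: 16.23
eef_pos: [474.5, -19.7, 89.4]
eef_rot: [3.142, 0.0, -0.132]
wrist_force: [-0.4, 0.2, -0.6]
finger_gap: 23.1
```

Request:
send_rows --plan '[{"travel": [4,0,0],"delta_rot": [0,0,0],"fingers": 1},{"travel": [4,0,0],"delta_rot": [0,0,0],"fingers": 1},{"travel": [4,0,0],"delta_rot": [0,0,0],"fingers": 1},{"travel": [4,0,0],"delta_rot": [0,0,0],"fingers": 1},{"travel": [0,0,0],"delta_rot": [0,0,0],"fingers": 1}]'

```text
clock: 16.85
eef_pos: [489.9, -21.3, 89.1]
eef_rot: [-3.141, 0.001, -0.131]
wrist_force: [-1.9, 4.2, -0.9]
finger_gap: 22.5
```

Request:
send_rows --plan '[{"travel": [4,0,0],"delta_rot": [0,0,0],"fingers": 1},{"travel": [4,0,0],"delta_rot": [0,0,0],"fingers": 1},{"travel": [4,0,0],"delta_rot": [0,0,0],"fingers": 1},{"travel": [0,0,0],"delta_rot": [0,0,0],"fingers": 1}]'

```text
clock: 17.35
eef_pos: [501.7, -22.8, 89.0]
eef_rot: [-3.141, 0.002, -0.131]
wrist_force: [-1.8, 5.8, -1.3]
finger_gap: 22.5
```

Request:
send_rows --plan '[{"travel": [4,-0.5,0],"delta_rot": [0,0,0],"fingers": 1},{"travel": [4,-0.5,0],"delta_rot": [0,0,0],"fingers": 1},{"travel": [4,0,0],"delta_rot": [0,0,0],"fingers": 1},{"travel": [0,0,0],"delta_rot": [0,0,0],"fingers": 1}]'

```text
clock: 17.85
eef_pos: [513.8, -23.4, 89.0]
eef_rot: [-3.141, 0.002, -0.131]
wrist_force: [-1.5, 4.0, -2.5]
finger_gap: 22.6
```

Request:
send_rows --plan '[{"travel": [4,0,0],"delta_rot": [0,0,0],"fingers": 1},{"travel": [4,0,0],"delta_rot": [0,0,0],"fingers": 1},{"travel": [4,0,0],"delta_rot": [0,0,0],"fingers": 1},{"travel": [0,0,0],"delta_rot": [0,0,0],"fingers": 1}]'

```text
clock: 18.35
eef_pos: [525.7, -24.9, 89.0]
eef_rot: [-3.141, 0.002, -0.131]
wrist_force: [-1.9, 5.1, -2.3]
finger_gap: 23.0
```

Request:
send_rows --plan '[{"travel": [4,0,0],"delta_rot": [0,0,0],"fingers": 1},{"travel": [4,0,0],"delta_rot": [0,0,0],"fingers": 1},{"travel": [3,0,0],"delta_rot": [0,0,0],"fingers": 1},{"travel": [0,0,0],"delta_rot": [0,0,0],"fingers": 1}]'

```text
clock: 18.85
eef_pos: [536.7, -26.3, 89.1]
eef_rot: [-3.141, 0.001, -0.132]
wrist_force: [-1.0, 5.3, -2.2]
finger_gap: 23.0
```

```bash
cat > look.py <<'E'
from fit import *
import sys
s=manip.read_state();p=s["eef_pos"];print(s["clock"],p,s["eef_rot"],s["wrist_force"])
ex=np.array([.9918,-.1276]);ey=np.array([.1276,.9918]);O=np.array([628.5,-107.8])
print("tcp machine",(p[:2]-O)@ex,(p[:2]-O)@ey)
ts=[]
for n in["top","side"]:
    c=camera(n);u,v=map(int,proj(c,[590,-60,80]));b=c["color"][v-36:v+36,u-36:u+36];ts.append(cv2.resize(b,(390,390),interpolation=cv2.INTER_CUBIC))
    for t in["catch_tail","catch_nose","wedge","housing"]:
        for d in tip_of(t,n)[:2]:
            P=w(c,d["at"]);print(n,t,round(d["confidence"],2),(P[:2]-O)@ex,(P[:2]-O)@ey,P[2])
cv2.imwrite("pics/"+sys.argv[1],np.hstack(ts)[...,::-1])
E
python3 look.py in1.png
```

```text
18.85 [536.71 -26.31  89.05] [-3.14  0.   -0.13] [-1.03  5.32 -2.23]
tcp machine -101.43260379337389 69.10885147509254
top catch_nose 0.49 32.00723868653051 44.16069014099335 82.09480229665905
top catch_nose 0.46 -67.9147048310175 417.12350567580717 1.8938691615396692
top wedge 0.52 -524.5735223585633 372.2916675143165 -0.5864953495911323
top wedge 0.25 -24.03794948030059 341.13711880137146 4.854726385785398
top housing 0.49 0.7728612650078239 3.242270443264873 65.52581184569613
side catch_tail 0.74 -64.2478734950928 80.03562024477897 67.9666636178224
side catch_tail 0.74 3.3414800780808904 -3.4166195019783325 67.3072909131472
side catch_nose 0.71 28.399850587453248 43.95919732118355 83.5739300372619
side catch_nose 0.47 -69.33888427699162 48.07916477315816 92.74494354964781
side wedge 0.86 -529.151082551049 372.07738131169907 -0.07084534436467038
side wedge 0.45 -90.29334937204486 71.3635740730245 67.60559929279384
side housing 0.72 -24.114340785086885 338.6169834789189 1.6511621422159806
side housing 0.55 0.45838168045482297 -3.5852044212092458 64.47552514628376
```

View pics/in1.png

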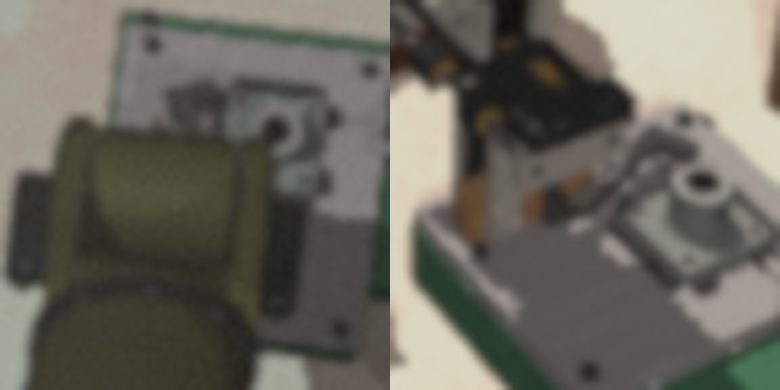

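The catch is open: its nose is at about y 44, clear of the flange edge at y 32, and the wedge head is up to the tail. I'll seat the wedge against the cheek before releasing.

Request:
send_rows --plan '[{"travel": [1,-0.6,0],"delta_rot": [0,0,0],"fingers": 1},{"travel": [1,-0.6,0],"delta_rot": [0,0,0],"fingers": 1},{"travel": [0,0,0],"delta_rot": [0,0,0],"fingers": 1}]'

```text
clock: 19.73
eef_pos: [538.3, -26.0, 89.0]
eef_rot: [3.141, 0.002, -0.132]
wrist_force: [-5.4, 1.2, -0.0]
finger_gap: 23.0
```

Request:
send_rows --plan '[{"travel": [0,0,0],"delta_rot": [0,0,0],"fingers": 0.4},{"travel": [0,0,0],"delta_rot": [0,0,0],"fingers": 0.2},{"travel": [0,0,0],"delta_rot": [0,0,0],"fingers": 0.1},{"travel": [0,0,0],"delta_rot": [0,0,0],"fingers": 0.1},{"travel": [0,0,-15],"delta_rot": [0,0,0],"fingers": 0.1},{"travel": [0,0,-30],"delta_rot": [0,0,0],"fingers": 0.1},{"travel": [-10,0,-40],"delta_rot": [0,0,0],"fingers": 0.1},{"travel": [-20,0,-40],"delta_rot": [0,0,0],"fingers": 0.1},{"travel": [-40,0,-20],"delta_rot": [0,0,0],"fingers": 0.1},{"travel": [-40,0,0],"delta_rot": [0,0,0],"fingers": 0.1}]'

```text
clock: 20.98
eef_pos: [429.3, -11.5, 236.8]
eef_rot: [-3.142, -0.004, -0.132]
wrist_force: [-0.1, 1.0, 0.3]
finger_gap: 42.3
```

```bash
python3 look.py in2.png; python3 - <<'E'
from fit import *
ex=np.array([.9918,-.1276]);ey=np.array([.1276,.9918]);O=np.array([628.5,-107.8])
for n in["top","side"]:
    c=camera(n);P=cloud(c);D=P[...,:2]-O;mx=D@ex;my=D@ey;Z=P[...,2]
    m=(abs(mx)<25)&(abs(my)<25)&(Z>102)&(Z<112);q=P[m]
    print(n,"hub",cv2.minEnclosingCircle(q[:,:2].astype(np.float32)),np.median(q[:,2]))
    m=(mx>-125)&(mx<-76)&(my>45)&(my<95)&(Z>88)&(Z<102);q=np.stack([mx[m],my[m]],1); print("head",len(q),cv2.minAreaRect(q.astype(np.float32)))
E
```

```text
20.975 [429.32 -11.47 236.84] [-3.14 -0.   -0.13] [-0.12  1.01  0.31]
tcp machine -209.8426069913678 70.12103767190496
top catch_tail 0.69 -66.59283440559939 53.01047900794986 86.09692458277891
top catch_nose 0.42 29.326442968441054 42.20207152634189 84.5720154982348
top wedge 0.8 -520.7800657056017 369.555288426391 -4.021724638893147
top wedge 0.53 -91.28709869661802 72.91608772400372 61.44253872316904
top housing 0.78 -1.7083967880091888 4.245385561177669 62.236928568812345
top housing 0.47 -251.637358799344 -64.01014868501258 -1.712367984026514
side catch_tail 0.75 -66.22129208987515 46.4821182957199 92.32134503105635
side catch_nose 0.75 -70.643330441158 414.3768944722381 -2.3244959477497105
side catch_nose 0.48 26.73797104522961 39.298788590926044 82.42175893604042
side wedge 0.76 -87.74032468730164 67.40023843512206 66.25915880081959
side housing 0.65 0.001382304720250957 -5.582870354537566 65.71660056827704
top hub ((630.4092407226562, -108.0939712524414), 17.810264587402344) 106.27069516721758
head 48 ((-90.23628234863281, 68.53990936279297), (26.341379165649414, 21.021615982055664), 6.132933139801025)
side hub ((627.8693237304688, -107.81044006347656), 18.687973022460938) 106.99293089849027
head 87 ((-97.23320007324219, 68.22090148925781), (41.374088287353516, 25.4112548828125), 0.16462421417236328)
```

View pics/in2.png

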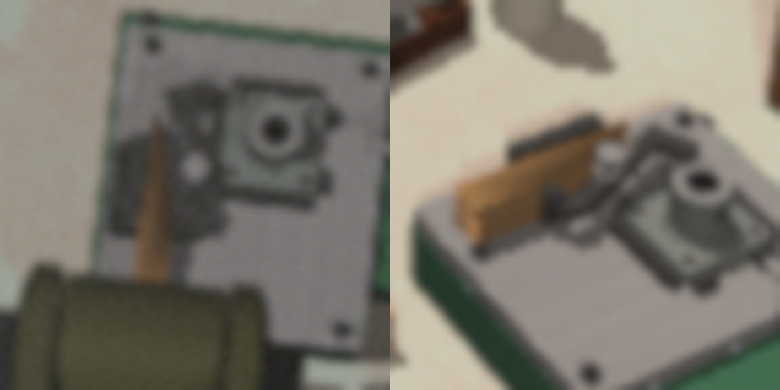

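The top and side crops both show the wedge flat along the cheek with its head at the tail, and the catch standing open on its own, nose clear of the flange. Next the housing.

Request:
send_rows --plan '[{"travel": [0,0,0],"delta_rot": [0,0,-10],"fingers": -0.4},{"travel": [0,0,0],"delta_rot": [0,0,-10],"fingers": -0.4},{"travel": [0,0,0],"delta_rot": [0,0,-10],"fingers": -0.4},{"travel": [0,0,0],"delta_rot": [0,0,-10],"fingers": -0.4},{"travel": [0,0,0],"delta_rot": [0,0,-10],"fingers": -0.4},{"travel": [0,0,0],"delta_rot": [0,0,-10],"fingers": -0.4},{"travel": [0,0,0],"delta_rot": [0,0,-10],"fingers": -0.4},{"travel": [0,0,0],"delta_rot": [0,0,-10],"fingers": -0.4},{"travel": [0,0,0],"delta_rot": [0,0,-10.2],"fingers": -0.4},{"travel": [-11.7,35.1,0],"delta_rot": [0,0,0],"fingers": -0.4},{"travel": [-11.7,35.1,0],"delta_rot": [0,0,0],"fingers": -0.4},{"travel": [-11.7,35.1,0],"delta_rot": [0,0,0],"fingers": -0.4},{"travel": [-11.7,35.1,0],"delta_rot": [0,0,0],"fingers": -0.4},{"travel": [-11.7,35.1,0],"delta_rot": [0,0,0],"fingers": -0.4},{"travel": [-11.7,35.1,0],"delta_rot": [0,0,0],"fingers": -0.4},{"travel": [0,0,40],"delta_rot": [0,0,0],"fingers": -0.4},{"travel": [0,0,40],"delta_rot": [0,0,0],"fingers": -0.4},{"travel": [0,0,10],"delta_rot": [0,0,0],"fingers": -0.4},{"travel": [0,0,0],"delta_rot": [0,0,0],"fingers": -0.4}]'

```text
clock: 23.95
eef_pos: [630.1, -108.2, 144.9]
eef_rot: [3.142, 0.0, 1.443]
wrist_force: [-0.1, -0.5, 0.2]
finger_gap: 66.1
```

Request:
send_rows --plan '[{"travel": [0,-0.7,25],"delta_rot": [0,0,0],"fingers": -0.4},{"travel": [0,0,16],"delta_rot": [0,0,0],"fingers": -0.4},{"travel": [0,0,6],"delta_rot": [0,0,0],"fingers": -0.4},{"travel": [0,0,0],"delta_rot": [0,0,0],"fingers": 0.1},{"travel": [0,0,0],"delta_rot": [0,0,0],"fingers": 0.3},{"travel": [0,0,0],"delta_rot": [0,0,0],"fingers": 1},{"travel": [0,0,0],"delta_rot": [0,0,0],"fingers": 1},{"travel": [0,0,0],"delta_rot": [0,0,0],"fingers": 1}]' --grip_force 35

```text
clock: 24.95
eef_pos: [629.3, -108.1, 98.0]
eef_rot: [3.141, 0.0, 1.442]
wrist_force: [-0.3, -0.4, 4.3]
finger_gap: 35.4
```

Request:
send_rows --plan '[{"travel": [0,0,-3],"delta_rot": [0,0,0],"fingers": 1},{"travel": [0,0,-4],"delta_rot": [0,0,0],"fingers": 1},{"travel": [0,0,0],"delta_rot": [0,0,0],"fingers": 1}]'

```text
clock: 25.32
eef_pos: [629.1, -108.1, 104.5]
eef_rot: [-3.142, 0.0, 1.442]
wrist_force: [-1.1, -0.0, -3.8]
finger_gap: 35.6
```

Request:
send_rows --plan '[{"travel": [0,0,-10],"delta_rot": [0,0,0],"fingers": 1},{"travel": [0,0,-25],"delta_rot": [0,0,0],"fingers": 1},{"travel": [0,0,-30],"delta_rot": [0,0,0],"fingers": 1},{"travel": [0,0,-30],"delta_rot": [0,0,0],"fingers": 1},{"travel": [0,0,0],"delta_rot": [0,0,-10],"fingers": 1},{"travel": [20,0.6,0],"delta_rot": [0,0,0],"fingers": 1},{"travel": [39.8,0.6,0],"delta_rot": [0,0,0],"fingers": 1},{"travel": [39.8,0.6,0],"delta_rot": [0,0,0],"fingers": 1},{"travel": [39.8,0.6,0],"delta_rot": [0,0,0],"fingers": 1},{"travel": [39.8,0.6,0],"delta_rot": [0,0,0],"fingers": 1},{"travel": [39.8,0.6,0],"delta_rot": [0,0,0],"fingers": 1},{"travel": [39.8,0.6,0],"delta_rot": [0,0,0],"fingers": 1},{"travel": [39.8,0.6,0],"delta_rot": [0,0,0],"fingers": 1},{"travel": [39.8,0.6,0],"delta_rot": [0,0,0],"fingers": 1},{"travel": [39.8,0.6,0],"delta_rot": [0,0,0],"fingers": 1},{"travel": [39.8,0.6,0],"delta_rot": [0,0,0],"fingers": 1},{"travel": [39.8,0.6,0],"delta_rot": [0,0,0],"fingers": 1},{"travel": [20,0.6,0],"delta_rot": [0,0,0],"fingers": 1},{"travel": [0,0,0],"delta_rot": [0,0,0],"fingers": 1}]'

```text
clock: 27.7
eef_pos: [613.6, 371.7, 198.8]
eef_rot: [-3.14, 0.0, 1.617]
wrist_force: [0.9, -0.3, -4.7]
finger_gap: 35.3
```

```bash
python3 - <<'E'
from fit import *
s=manip.read_state();print(s["eef_pos"],s["eef_rot"],s["wrist_force"])
ts=[]
for n in["top","side"]:
    c=camera(n);u,v=map(int,proj(c,[615,340,80]));u=max(u,60);v=max(v,60);b=c["color"][v-60:v+60,u-60:u+60];ts.append(cv2.resize(b,(390,390),interpolation=cv2.INTER_CUBIC))
cv2.imwrite("pics/tr.png",np.hstack(ts)[...,::-1])
E
```

```text
[613.6  371.69 198.76] [-3.14  0.    1.62] [ 0.87 -0.32 -4.73]
```

View pics/tr.png

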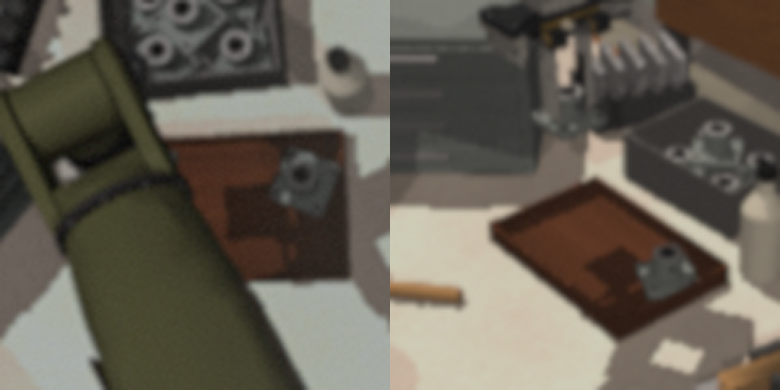

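The side crop shows the housing held level above the free left half of the tray, with the spare in the right half. Shift 8 mm towards the middle and lower.

Request:
send_rows --plan '[{"travel": [-8,0,20],"delta_rot": [0,0,0],"fingers": 1},{"travel": [0,0,35],"delta_rot": [0,0,0],"fingers": 1},{"travel": [0,0,35],"delta_rot": [0,0,0],"fingers": 1},{"travel": [0,0,30],"delta_rot": [0,0,0],"fingers": 1},{"travel": [0,0,20],"delta_rot": [0,0,0],"fingers": 1},{"travel": [0,0,12],"delta_rot": [0,0,0],"fingers": 1},{"travel": [0,0,4],"delta_rot": [0,0,0],"fingers": 1},{"travel": [0,0,0],"delta_rot": [0,0,0],"fingers": 1}]'

```text
clock: 28.8
eef_pos: [615.5, 361.7, 44.2]
eef_rot: [3.141, -0.0, 1.617]
wrist_force: [0.3, -0.4, -4.8]
finger_gap: 35.6
```

Request:
send_rows --plan '[{"travel": [0,0,1.5],"delta_rot": [0,0,0],"fingers": 1},{"travel": [0,0,1.5],"delta_rot": [0,0,0],"fingers": 1},{"travel": [0,0,0],"delta_rot": [0,0,0],"fingers": 1}]'

```text
clock: 29.18
eef_pos: [615.2, 361.6, 40.5]
eef_rot: [3.142, 0.0, 1.617]
wrist_force: [0.2, -0.3, -4.7]
finger_gap: 35.4
```

Request:
send_rows --plan '[{"travel": [0,0,1],"delta_rot": [0,0,0],"fingers": 1},{"travel": [0,0,1],"delta_rot": [0,0,0],"fingers": 1},{"travel": [0,0,0],"delta_rot": [0,0,0],"fingers": 1}]'

```text
clock: 29.55
eef_pos: [615.2, 361.6, 38.3]
eef_rot: [-3.141, 0.0, 1.617]
wrist_force: [-0.3, -0.7, -4.8]
finger_gap: 35.5
```

Request:
send_rows --plan '[{"travel": [0,0,0.7],"delta_rot": [0,0,0],"fingers": 1},{"travel": [0,0,0.5],"delta_rot": [0,0,0],"fingers": 1},{"travel": [0,0,0],"delta_rot": [0,0,0],"fingers": 1}]'

```text
clock: 29.92
eef_pos: [615.2, 361.6, 37.2]
eef_rot: [-3.142, 0.0, 1.617]
wrist_force: [-0.4, 0.4, -4.9]
finger_gap: 35.5
```

Request:
send_rows --plan '[{"travel": [0,0,0.5],"delta_rot": [0,0,0],"fingers": 1},{"travel": [0,0,0.5],"delta_rot": [0,0,0],"fingers": 1},{"travel": [0,0,0],"delta_rot": [0,0,0],"fingers": 1}]'

```text
clock: 30.3
eef_pos: [615.3, 361.7, 37.0]
eef_rot: [3.141, -0.0, 1.617]
wrist_force: [-4.7, -1.8, 4.8]
finger_gap: 35.3
```

Touched down: the vertical force went from -4.9 to +4.8 N. Release gently, rise and check everything.

Request:
send_rows --plan '[{"travel": [0,0,-0.4],"delta_rot": [0,0,0],"fingers": 0.2},{"travel": [0,0,0],"delta_rot": [0,0,0],"fingers": 0.1},{"travel": [0,0,0],"delta_rot": [0,0,0],"fingers": -0.2},{"travel": [0,0,0],"delta_rot": [0,0,0],"fingers": -0.2},{"travel": [0,0,-10],"delta_rot": [0,0,0],"fingers": -0.2},{"travel": [0,0,-30],"delta_rot": [0,0,0],"fingers": -0.2},{"travel": [0,0,-40],"delta_rot": [0,0,0],"fingers": -0.2},{"travel": [0,0,-40],"delta_rot": [0,0,0],"fingers": -0.2},{"travel": [0,0,-40],"delta_rot": [0,0,0],"fingers": -0.2},{"travel": [0,-40,-20],"delta_rot": [0,0,0],"fingers": -0.2},{"travel": [0,-45,0],"delta_rot": [0,0,0],"fingers": -0.2},{"travel": [0,-45,0],"delta_rot": [0,0,0],"fingers": -0.2},{"travel": [0,-45,0],"delta_rot": [0,0,0],"fingers": -0.2},{"travel": [0,-45,0],"delta_rot": [0,0,0],"fingers": -0.2},{"travel": [0,0,0],"delta_rot": [0,0,0],"fingers": -0.2}]'

```text
clock: 32.17
eef_pos: [393.6, 351.7, 218.0]
eef_rot: [3.14, -0.001, 1.619]
wrist_force: [-0.4, -0.3, 0.2]
finger_gap: 56.4
```

```bash
python3 look.py fin.png; python3 - <<'E'
from fit import *
for n in["top","side"]:
    c=camera(n);P=cloud(c);X,Y,Z=P[...,0],P[...,1],P[...,2]
    save(c,n+"F.png",k=1.5)
    print(n,"ball",ball(P,np.array([494,-342,218.])))
    for nm,b in dict(hub=(585,645,330,395,42,52),flange=(570,660,315,410,11,22),spare=(610,690,190,270,38,55),block=(350,500,-30,40,20,40)).items():
        m=(X>b[0])&(X<b[1])&(Y>b[2])&(Y<b[3])&(Z>b[4])&(Z<b[5]);q=P[m]
        if len(q)>4: print(nm,len(q),np.median(q[:,2]),cv2.minAreaRect(q[:,:2].astype(np.float32)))
E
```

```text
32.175 [393.58 351.67 218.04] [ 3.14 -0.    1.62] [-0.39 -0.32  0.19]
tcp machine -291.61652258596746 425.7227579998014
top catch_tail 0.69 -22.39803850158656 340.34349645751234 2.110516796082038
top catch_tail 0.54 -68.15673408929806 49.075874240458624 88.97132691797697
top catch_nose 0.66 29.40700799799112 39.69561876441248 83.12948886649929
top catch_nose 0.52 88.74962418940206 300.72171292197766 1.348149788117098
top wedge 0.57 -90.23445519631886 72.63855905201677 64.88126800232362
top wedge 0.49 -304.67069627868347 -306.5093126864821 -1.5454046268803268
top housing 0.23 -220.317198728913 89.44758413770319 -0.9503282012781256
side catch_tail 0.7 -67.82195077317438 44.3165024142509 92.08128303359422
side catch_nose 0.73 30.51243740266161 42.81160865879436 84.42229459098041
side catch_nose 0.62 -218.06432947333687 86.07695358670888 0.2605220639250092
side wedge 0.85 -92.58327119635503 65.41066098490973 67.3887837689997
side wedge 0.72 -526.9966015283233 373.19833460110567 0.818746930656971
side housing 0.75 -72.79647220587336 461.50046922635 6.96416318655281
side housing 0.25 -304.
[... 544 characters left out ...]
 ((422.39202880859375, 6.786220550537109), (39.73065185546875, 108.99369049072266), 78.49329376220703)
side ball (array([ 494.67, -343.19,  219.33]), 181, np.float64(3.6628242922347036))
hub 37 45.95466442323061 ((612.4456176757812, 360.2049560546875), (35.436187744140625, 28.726083755493164), 3.6215972900390625)
flange 112 15.92240912134804 ((612.5097045898438, 360.9313049316406), (63.6632194519043, 65.80207824707031), 1.6038419008255005)
spare 48 45.62230522945072 ((645.5086059570312, 226.14215087890625), (35.76189041137695, 31.916717529296875), 41.722354888916016)
block 378 29.3670089013753 ((420.0821533203125, 5.066856384277344), (43.29948425292969, 110.92365264892578), 77.3480224609375)
```

View pics/sideF.png

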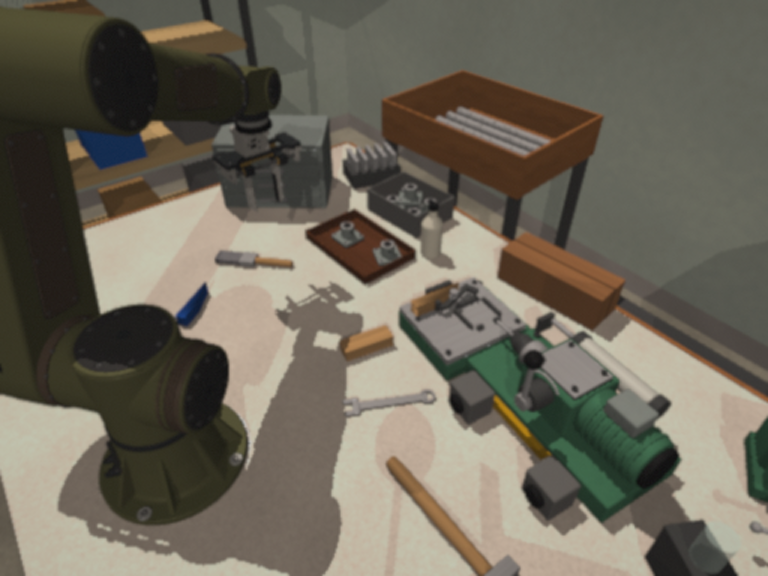

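The final view shows the housing flat in the tray's left half at (347,232) and the lever upright at (532,360). The wedge is in place at (433,298), and everything else is where it was.

```bash
python3 -c "
from h import *
print(manip.sign_off())"
```

```text
the job is handed in; nothing more can be done
None
```

The job is done and handed in at about 32 s of the 72 s allowed. I brought the lever to neutral, wedged the catch open, then lifted the housing out and set it down in the free left half of the tray.

- **Lever:** it stands upright, with the ball centre at z 219–221 against 220 when upright. It never went into reverse.
- **Wedge and catch:** the wedge lies against the cheek with its origin at about x -91, where -93 was asked for. With the gripper away, the catch stays open. Its nose is at about y 40–43 and the flange edge was at y 32. This is read from the nose position; I did not measure the catch angle itself.
- **Housing:** the hub top is at z 46 and the flange top at about z 15.5, so it sits flat on the tray floor. The wrist force at touchdown was about 5 N.
- **Everything else:** the spare housing and packing block measured as before. The spanner, brush, mallet, bottle and blue look-alike look unmoved in the last picture.

**Disagreements:**
- The two cameras differ by 2–4 mm.
- The networks gave some false hits, which I rejected against the pictures.
- The wedge started with its thin end towards the robot rather than to the left as described, so I turned it half round before inserting it.

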